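Slide the setting disc into the bench gauge and zero it

TASK

Zero the bench gauge on its setting disc. The lapped disc lies on the gauge's plate: push it gently along the plate with a fingertip, without pinching or lifting it, until it drops and lies flat and fully home in the round nest; only then press the blue key of the readout right down and let it go. Leave the other things on the bench where they are.

Things in the scene. Friction and masses are not known exactly. Their poses are not given: they have to be found in the camera images.
- gauge: The bench gauge, fixed to the bench: a black rectangular plate 130 mm (own x) by 190 mm (own y) on a grey cast base. The origin is the centre of its underside on the bench, z up; the flat top face of the plate is 46 mm above the bench. Two thin steel probes stick out sideways (own +x and -x, to 118 mm from the centre line) level with the nest and do not rise above the plate's top face. Nothing on it stands above that face but the disc.
- nest (a point): Centre of the mouth of the round nest, at the height of the plate's top face (46 mm above the bench); it lies 45 mm from the gauge's centre towards own -y. The nest is 53 mm across and 7 mm deep with a flat bright floor and an upright wall; same axes as the gauge.
- disc: The loose setting disc, bright steel with a red centre on top, 50 mm in diameter, 12 mm thick, about 0.19 kg. The origin is the centre of its underside, z up through its top. It starts flat on the plate, 55 to 105 mm from the nest's centre on the gauge's own +y side of it. Home in the nest its underside is 7 mm below the plate's top face, so that its top stands 5 mm above that face.
- zero_key (a joint): Travel of the blue zero key: 0 when released, 0.005 m fully down. It goes straight down against a spring, about 4 N at the bottom, and comes back up by itself.
- zero_key_top (a point): Centre of the top of the blue key when it is up (it goes down with the key): a round key 22 mm across on a grey collar, 51 mm above the bench, on the front part of the fixed readout. The readout is a desk unit 125 by 150 mm whose sloping dark display, up to 76 mm above the bench, stands behind the key; its nearest part begins about 30 mm from the key's centre.
- mic_stand: Bystander: a micrometer clamped in a grey cast stand, about 210 by 120 mm and 140 mm high, loose on the bench. The origin is near the middle of its underside.
- pin_tray: Bystander: a black pocket tray of copper pins, 125 by 175 mm and 29 mm high. The origin is the centre of its underside.
- ring_gauge: Bystander: a plain steel ring, 42 mm across, 16 mm high, lying on the bench. The origin is the centre of its underside.
- oil_bottle: Bystander: a small amber oil bottle with a black cap, 34 mm across and 75 mm high, standing on the bench. The origin is the centre of its underside.
Mind the look-alikes: they are no part of the job. Leave any brown or pink look-alike of the part that bears zero_key alone. Leave any pink look-alike of the disc alone.

How it is judged:
By the outcome, as a careful person would: the job done as asked, in the order asked, and still so for the second after the job is handed in, with the robot touching nothing.
It also fails if it takes over 54 s, if anything falls off the work surface, if the arm or the gripper's body presses on something with over 40 N, if the wrist force passes 120 N, or if a joint passes its speed limit or range.

ROBOT

A 6-joint arm with a two-finger parallel gripper is mounted at the origin on the work surface. World frame = base frame: x ahead of the robot, y to its left, z up, the work surface at z = 0. Lengths are in m, angles in degrees, forces in N, time in s.
With the tool pointing down it reaches from about 0.35 to 0.875 m from the base axis. Payload 4.2 kg.
Tool frame: the origin (TCP) lies on the centre line of the jaws, within the pads' length; the fingertips stand tip_reach ahead of it and the grasp point (between the pads) is the TCP (tip_reach is the distance from the TCP to the fingertips, in m); z points along the fingers, y is the line along which they close (so a half turn about z gives the same grasp; the last joint's range is limited). The gripper opens to 87 mm and grips with 3 to 60 N. Pads are 19 mm wide; open, the fingers measure 117 mm over their backs; the gripper's body (75 mm by 190 mm) begins 51 mm behind the grasp point.
Start: joints at [-57.261, 22.042, 0.453, 0, -68.411, -14.817], TCP at [0.192, -0.595, 0.242] pointing down, gripper open.
Joint ranges: [-179.83, 179.83], [-69.29, 118.12], [-61.27, 80.66], [-181.25, 117.63], [-171.15, -9.14], [-177.46, 177.46]. Speed limits (degrees/s): [159.86, 159.86, 180, 180, 180, 180].

INTERFACE

Orientations are given as a 3x3 rotation matrix whose columns are the frame's x, y, z axes.
In Python, from station import sense, capture, finish_job, tip_reach gives the robot as it stands.
- The arm moves only by the tool arm_command, never from a script. Its argument "deltas" is a list of rows, each a list of 7 numbers: the turn, a rotation vector about the tool's x, y, z in rad, then the shift along the tool's x, y, z in cm, then the closure, from -1 (fully open) to 1 (shut), so that 0 is half open. In form: [[rx, ry, rz, dx, dy, dz, hand], ...]. A call has 1 to 8 rows; each row is the pose to reach, as a shift and turn from the pose commanded when the call began, along the tool's axes at that moment; what a row does not reach only later rows make up. A row lasts 1/12 s, in which the tool goes at most 41.7 mm and 7.16 degrees, less where a joint would pass 70% of its speed; a pose out of reach is approached as far as the arm can. A call with a gripper value outside its range is refused whole. The fingers move at their own pace and stop on an object; the grip force is fixed at half the most. Time passes only in rows, so rows that repeat a pose let the fingers close. It gives the time, the measured TCP pose, the force, the opening and the grip force at its end, in the units of the state.
- sense(): the state, without advancing time (a new reading comes with each control period).
- capture(name): name is "scene" or "side" or "wrist"; returns a dict with "pixels" (480x640x3 uint8, blue, green, red), "fovy" (degrees; the focal length in pixels is half the picture's height over the tangent of half this angle, whatever the lens; pixels are square), "cx", "cy" (the principal point, pixels), "rvec" (rotation vector, rad) and "tvec" (3), from world to camera coordinates, as OpenCV has them. Camera axes: x right, y down, z forward; pixel columns grow to the right and rows downward; lengths in m; the calibration is good to about 2 mm. A picture is of the moment at which its call begins. There is no depth.
- finish_job(): hands the job in; it is judged then, once.
The state is a dict: "time_s": time; "joints": joint angles; "joint_velocities": joint speeds; "effort": joint torques, N m; "tcp_pos": TCP position; "ee_rot": TCP orientation; "wrist_force": force on the tool from outside, world axes, zero at the start; "moment": the same for the moment, N m; "gripper_width": opening from 0.0 (shut) to 1.0 (fully open); "gripper_force": force on a finger pad.
Only numpy, scipy, OpenCV 4.12 (cv2) and the standard library are available. Lean on these libraries where they do the work, as an engineer would, in place of code of your own. Each camera call takes 0.05 s, during which the arm holds its last target. There are 200 camera calls.

## Working session

There is one attempt and no reset: what is moved stays moved. The work goes in short steps, Python scripts to look and compute and a tool call to move; the robot and the scene stay as the last step left them, time stands still between calls to the robot, and variables do not carry over. Pictures are saved under pics/ and viewed, at most 10 in all, crops included, and the job is handed in when it is done.

Besides the shell and the picture viewer there is one more tool, called by a JSON object that holds its "api" and its "payload". arm_command: Moves the arm, as the interface text tells. Its arguments: {"type":"object","properties":{"deltas":{"type":"array"}},"required":["deltas"]}

```bash
mkdir -p pics; cat > h.py <<'E'
import numpy as np, cv2
from station import sense, capture, finish_job, tip_reach
def cam(n):
    c=capture(n); f=240/np.tan(np.radians(c["fovy"]/2))
    K=np.array([[f,0,c["cx"]],[0,f,c["cy"]],[0,0,1]]); return c,K
def save(n,fn,crop=None,s=1):
    c,K=cam(n); im=c["pixels"]
    if crop: x0,y0,x1,y1=crop; im=im[y0:y1,x0:x1]
    if s!=1: im=cv2.resize(im,None,fx=s,fy=s,interpolation=cv2.INTER_CUBIC)
    cv2.imwrite("pics/"+fn,im); np.savez("pics/"+fn+".npz",K=K,r=np.array(c["rvec"],float),t=np.array(c["tvec"],float)); return c,K
def ray(fn,u,v,z):
    d=np.load("pics/"+fn+".npz"); R=cv2.Rodrigues(d["r"])[0]; o=-R.T@d["t"].ravel()
    w=R.T@np.linalg.inv(d["K"])@[u,v,1]; return o+w*(z-o[2])/w[2]
def proj(fn,p):
    d=np.load("pics/"+fn+".npz"); return cv2.projectPoints(np.array(p,float).reshape(-1,1,3),d["r"],d["t"],d["K"],None)[0].reshape(-1,2)
E
python3 - <<'E'
from h import *
for n in ("scene","side"): save(n,n+"1.png")
s=sense(); print(tip_reach,s["time_s"],s["ee_rot"],s["tcp_pos"])
E
```

```text
0.019 0.1 [[-9.51515583e-01 -3.07599700e-01 -7.20723724e-04]
 [-3.07600518e-01  9.51513857e-01  1.81687084e-03]
 [ 1.26909685e-04  1.95047591e-03 -9.99998090e-01]] [ 0.19220092 -0.5941896   0.24056997]
```

View pics/scene1.png

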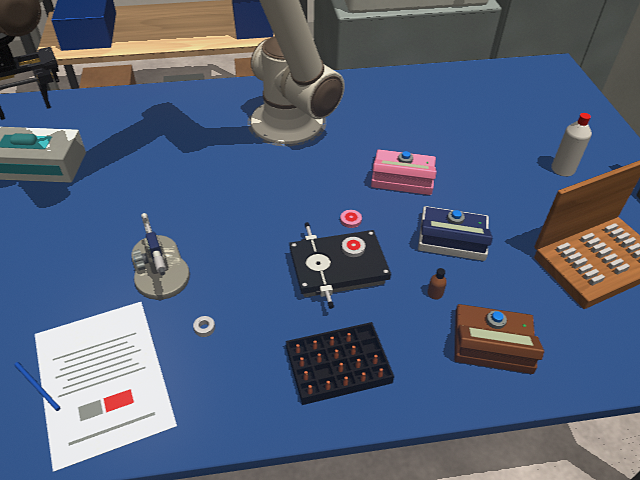

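View pics/side1.png

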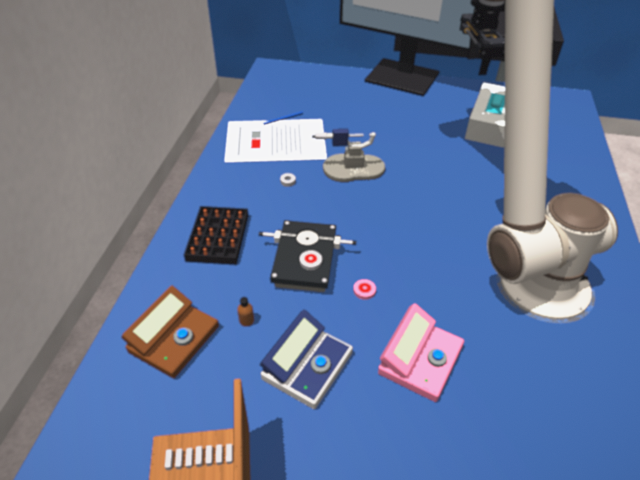

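The scene view shows the nest at (318,262), the disc's red centre at (353,245) and the navy readout's key at (457,214). In the side view they are at (307,238), (311,259) and (321,362). The pink and brown readouts and the pink disc are the look-alikes.

```bash
python3 - <<'E'
from h import *
for nm,a,b,z in (("nest",(318,262.5),(307,238),.040),("disc",(353,245),(311,259),.058),("key",(457,214.5),(321,362),.051)):
    print(nm,ray("scene1.png",*a,z).round(4),ray("side1.png",*b,z).round(4))
for a in ((299,287),(290,238),(374,233),(388,265)): print(ray("scene1.png",*a,.046).round(4))
E
```

```text
nest [0.5589 0.0008 0.04  ] [ 0.5606 -0.0008  0.04  ]
disc [0.5361 0.0797 0.058 ] [0.5345 0.0812 0.058 ]
key [0.4711 0.3327 0.051 ] [0.4641 0.3369 0.051 ]
[ 0.6234 -0.0485  0.046 ]
[ 0.4856 -0.0493  0.046 ]
[0.4967 0.1355 0.046 ]
[0.5917 0.1441 0.046 ]
```

{"api": "arm_command", "payload": {"deltas": [[0,0,0,-2.7,2.9,0,1],[0,0,0,-5.4,5.9,0,1],[0,0,0,-8.1,8.8,0,1],[0,0,0,-10.8,11.8,0,1],[0,0,0,-13.5,14.7,0,1],[0,0,0,-16.2,17.6,0,1],[0,0,0,-18.9,20.6,0,1],[0,0,0,-21.6,23.5,0,1]]}}

```text
time_s: 0.77
tcp_pos: [0.3255, -0.3026, 0.2413]
ee_rot: [[-0.952, -0.307, -0.0], [-0.307, 0.952, 0.0], [0.0, 0.0, -1.0]]
wrist_force: [0.7, 0.1, -0.7]
gripper_width: 0.479
gripper_force: 0.0
```

{"api": "arm_command", "payload": {"deltas": [[0,0,0,-2.7,2.9,0,1],[0,0,0,-5.4,5.9,0,1],[0,0,0,-8.1,8.8,0,1],[0,0,0,-10.8,11.8,0,1],[0,0,0,-13.5,14.7,0,1],[0,0,0,-16.2,17.6,0,1],[0,0,0,-18.9,20.6,0,1],[0,0,0,-21.6,23.5,0,1]]}}

```text
time_s: 1.43
tcp_pos: [0.4588, -0.0124, 0.2415]
ee_rot: [[-0.951, -0.308, -0.0], [-0.308, 0.951, 0.0], [0.0, 0.0, -1.0]]
wrist_force: [0.4, -0.3, -0.0]
gripper_width: 0.009
gripper_force: 0.0
```

{"api": "arm_command", "payload": {"deltas": [[0,0,0,-2.7,2.9,0,1],[0,0,0,-5.4,5.9,0,1],[0,0,0,-8.1,8.8,0,1],[0,0,0,-10.3,11.8,0,1],[0,0,0,-10.3,11.8,0,1],[0,0,0,-10.3,11.8,0,1]]}}

```text
time_s: 1.93
tcp_pos: [0.5204, 0.131, 0.2404]
ee_rot: [[-0.951, -0.31, -0.002], [-0.31, 0.951, -0.001], [0.002, -0.0, -1.0]]
wrist_force: [-0.7, 0.1, 0.2]
gripper_width: -0.002
gripper_force: 0.0
```

```bash
python3 - <<'E'
from h import *
save("wrist","w1.png")
s=sense(); print(s["time_s"],s["ee_rot"],s["tcp_pos"],s["gripper_width"])
E
```

```text
1.9833 [[-9.51128882e-01 -3.08788314e-01 -1.90429437e-03]
 [-3.08787253e-01  9.51130766e-01 -8.35294820e-04]
 [ 2.06916224e-03 -2.06451201e-04 -9.99997838e-01]] [0.5199864  0.1298432  0.24069737] 0.006140701734537839
```

View pics/w1.png

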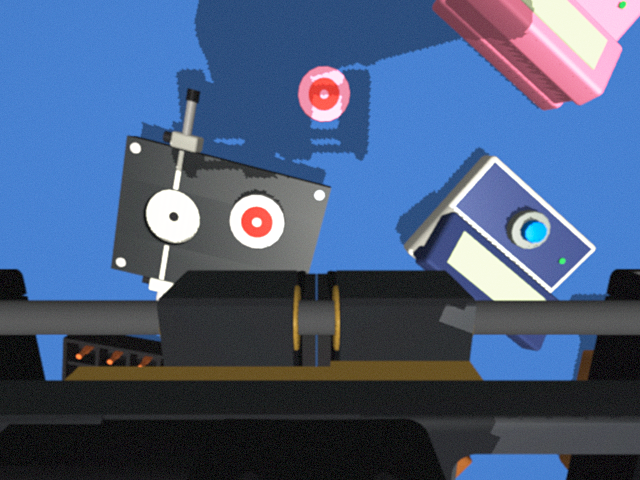

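The wrist view shows the nest at about (173,217), the disc's centre at (257,222) and the navy readout's key at (534,232).

```bash
python3 - <<'E'
from h import *
W="w1.png"
n=ray(W,173.5,216.5,.039);d=ray(W,257,222,.058);k=ray(W,534.5,232,.051)
print(n,d,k)
# ellipse checks via thresholding of bright regions
im=cv2.imread("pics/w1.png").astype(int); m=((im.min(2)>170)).astype(np.uint8)
cs,_=cv2.findContours(m,cv2.RETR_EXTERNAL,cv2.CHAIN_APPROX_NONE)
for c in cs:
    if cv2.contourArea(c)>1200:
        (x,y),r=cv2.minEnclosingCircle(c); (ex,ey),ax,_=cv2.fitEllipse(c)
        print((x,y),r,(ex,ey),ax,ray(W,ex,ey,.039),ray(W,ex,ey,.058))
for a in ((135,148),(319,195),(120,262)): print(ray(W,*a,.046))
s=sense(); R=s["ee_rot"]; print("tipproj",proj(W,s["tcp_pos"]+np.array(R)@[0,0,.019]))
u=d[:2]-n[:2]; print(np.linalg.norm(u),np.degrees(np.arctan2(*u[::-1])), "tool y",np.degrees(np.arctan2(R[1][1],R[0][1])))
E
```

```text
[ 0.56107419 -0.00144551  0.039     ] [0.53643888 0.07888858 0.058     ] [0.46594119 0.33053244 0.051     ]
(499.9381408691406, 269.80615234375) 52.85582733154297 (488.1033935546875, 271.0215759277344) (37.70034408569336, 111.3339614868164) [0.5173771  0.31233464 0.039     ] [0.51396593 0.30119657 0.058     ]
(256.5, 221.5) 27.72193145751953 (256.608154296875, 221.244140625) (52.123661041259766, 54.612884521484375) [0.54055389 0.07651643 0.039     ] [0.53586753 0.07835316 0.058     ]
(520.995361328125, 227.505126953125) 76.79024505615234 (519.6204223632812, 223.32846069335938) (75.59237670898438, 173.98350524902344) [0.46297385 0.32076412 0.039     ] [0.46255597 0.30916226 0.058     ]
(177.5, 196.5) 45.634517669677734 (174.07962036132812, 206.3837127685547) (50.146575927734375, 84.20535278320312) [ 0.55118171 -0.00306359  0.039     ] [0.54591061 0.00315166 0.058     ]
(585.0, 32.38829803466797) 62.968360900878906 (586.0816650390625, 34.02693557739258) (93.9421615600586, 108.46723937988281) [0.2944453  0.30138195 0.039     ] [0.30329992 0.2908465  0.058     ]
[ 0.50781194 -0.04611474  0.046     ]
[0.49654861 0.12594706 0.046     ]
[ 0.61980196 -0.03930677  0.046     ]
tipproj [[314.07117698 291.07018857]]
0.0840265673006309 107.04871768083184 tool y 107.98622423924833
```

{"api": "arm_command", "payload": {"deltas": [[0,0,0,0,0,3.5,1],[0,0,0,0,0,7,1],[0,0,0,0,0,10.5,1],[0,0,0,0,0,13.5,1],[0,0,0,0,0,16,1],[0,0,0,0,0,17,1],[0,0,0,0,0,17,1],[0,0,0,0,0,17,1]]}}

```text
time_s: 2.65
tcp_pos: [0.5209, 0.1289, 0.0723]
ee_rot: [[-0.952, -0.307, 0.001], [-0.307, 0.952, -0.0], [-0.001, -0.0, -1.0]]
wrist_force: [0.7, -0.8, 0.4]
gripper_width: 0.007
gripper_force: 0.0
```

```bash
python3 - <<'E'
from h import *
s=sense(); print(s["time_s"],s["tcp_pos"],s["wrist_force"])
a=cv2.resize(save("wrist","w2.png")[0]["pixels"][120:360,60:380],None,fx=1.25,fy=1.25)
b=cv2.resize(save("scene","s2.png")[0]["pixels"][200:320,260:420],None,fx=2.5,fy=2.5,interpolation=cv2.INTER_CUBIC)
cv2.imwrite("pics/m2.png",np.hstack([a,b]))
E
```

```text
2.65 [0.52085804 0.12888669 0.07228791] [ 0.69816128 -0.82102149  0.42687042]
```

View pics/m2.png

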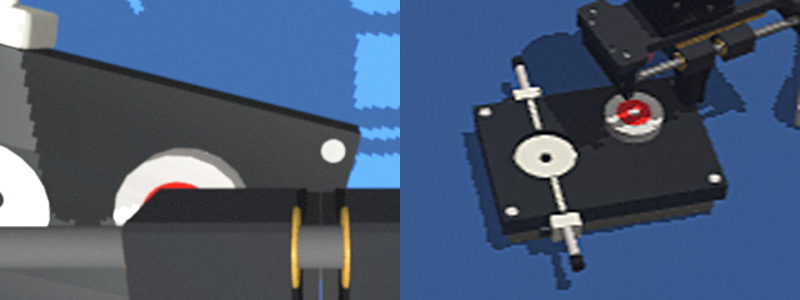

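{"api": "arm_command", "payload": {"deltas": [[0,0,0,0,0,0.4,1],[0,0,0,0,0,0.4,1],[0,0,0,0,-0.4,0.4,1],[0,0,0,0,-0.8,0.4,1],[0,0,0,0,-1.2,0.4,1],[0,0,0,0.05,-1.6,0.4,1],[0,0,0,0.05,-2.0,0.4,1],[0,0,0,0.05,-2.4,0.4,1]]}}

```text
time_s: 3.42
tcp_pos: [0.5275, 0.1062, 0.0676]
ee_rot: [[-0.952, -0.308, 0.0], [-0.308, 0.952, 0.0], [-0.0, 0.0, -1.0]]
wrist_force: [0.1, 0.8, 0.1]
gripper_width: 0.003
gripper_force: 0.7
```

{"api": "arm_command", "payload": {"deltas": [[0,0,0,0,-0.4,0,1],[0,0,0,0,-0.8,0,1],[0,0,0,0,-1.2,0,1],[0,0,0,0.05,-1.6,0,1],[0,0,0,0.05,-2.0,0,1],[0,0,0,0.05,-2.4,0,1],[0,0,0,0.05,-2.4,0,1]]}}

```text
time_s: 4.0
tcp_pos: [0.5344, 0.0827, 0.0675]
ee_rot: [[-0.952, -0.307, -0.0], [-0.307, 0.952, -0.0], [0.0, -0.0, -1.0]]
wrist_force: [1.4, 0.1, -0.4]
gripper_width: 0.009
gripper_force: 0.0
```

```bash
python3 - <<'E'
from h import *
s=sense(); print(s["time_s"],s["tcp_pos"],s["wrist_force"])
a=cv2.resize(save("side","d3.png")[0]["pixels"][195:315,240:400],None,fx=2.5,fy=2.5,interpolation=cv2.INTER_CUBIC)
b=cv2.resize(save("scene","s3.png")[0]["pixels"][200:320,260:420],None,fx=2.5,fy=2.5,interpolation=cv2.INTER_CUBIC)
cv2.imwrite("pics/m3.png",np.hstack([a,b]))
E
```

```text
4.0 [0.53435055 0.0826642  0.06751096] [ 1.37947122  0.12746486 -0.36859262]
```

View pics/m3.png

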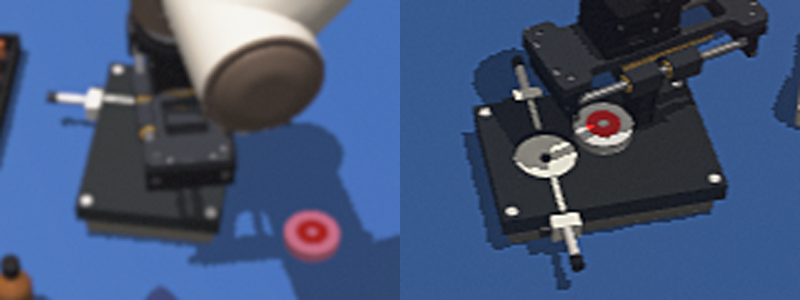

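The disc has slid towards the nest; its red centre is now at scene (341,249).

```bash
python3 - <<'E'
from h import *
n=np.array([.5605,-.001]); p=ray("s3.png",341.2,249.2,.058)
p0=ray("s2.png",260+(634-400)/2.5,200+112/2.5,.058); print(p0,p)
y=np.array([-.3085,.951]);x=np.array([-.951,-.3085])
for q in (p0[:2],p[:2],sense()["tcp_pos"][:2]): print((q-n)@x,(q-n)@y)
E
```

```text
[0.53573729 0.08106498 0.058     ] [0.54445784 0.05254765 0.058     ]
-0.0017677056577713943 0.08568309725788217
-0.0012633574468779059 0.05587281682775916
-0.0008623766871774831 0.08801373769510405
```

{"api": "arm_command", "payload": {"deltas": [[0,0,0,0,-0.4,0,1],[0,0,0,0.05,-0.8,0,1],[0,0,0,0.05,-1.2,0,1],[0,0,0,0.1,-1.6,0,1],[0,0,0,0.1,-2.0,0,1],[0,0,0,0.1,-2.4,0,1],[0,0,0,0.1,-2.8,0,1],[0,0,0,0.1,-3.2,0,1]]}}

```text
time_s: 4.77
tcp_pos: [0.5433, 0.0523, 0.0676]
ee_rot: [[-0.952, -0.308, 0.0], [-0.308, 0.952, 0.0], [-0.0, 0.0, -1.0]]
wrist_force: [-0.9, 0.2, -0.4]
gripper_width: 0.003
gripper_force: 0.6
```

{"api": "arm_command", "payload": {"deltas": [[0,0,0,0,-0.3,0,1],[0,0,0,0,-0.6,0,1],[0,0,0,0,-0.9,0,1],[0,0,0,0,-1.2,0,1],[0,0,0,0,-1.5,0,1],[0,0,0,0,-1.8,0,1],[0,0,0,0,-1.8,0,1]]}}

```text
time_s: 5.35
tcp_pos: [0.5488, 0.035, 0.0676]
ee_rot: [[-0.952, -0.307, -0.0], [-0.307, 0.952, -0.0], [0.0, -0.0, -1.0]]
wrist_force: [-0.1, 0.0, -0.5]
gripper_width: -0.0
gripper_force: 0.0
```

```bash
python3 - <<'E'
from h import *
s=sense(); print(s["time_s"],s["tcp_pos"],s["wrist_force"])
n=np.array([.5605,-.001]);print((s["tcp_pos"][:2]-n)@[-.3085,.951])
a=cv2.resize(save("wrist","d4.png")[0]["pixels"][120:360,60:380],None,fx=1.25,fy=1.25)
b=cv2.resize(save("scene","s4.png")[0]["pixels"][200:320,260:420],None,fx=2.5,fy=2.5,interpolation=cv2.INTER_CUBIC)
cv2.imwrite("pics/m4.png",np.hstack([a,b]))
E
```

```text
5.35 [0.54883038 0.03502032 0.06755912] [-0.09356922  0.03161238 -0.45294962]
0.03785539850596206
```

View pics/m4.png

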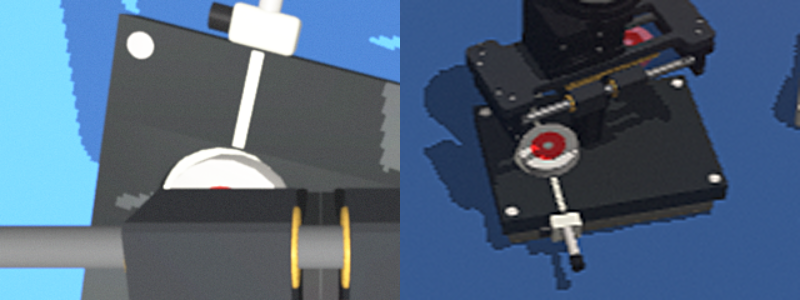

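The disc is over the nest mouth, about 4–6 mm short of home (scene (320,258)). I'll push on slowly.

{"api": "arm_command", "payload": {"deltas": [[0,0,0,0,-0.1,0,1],[0,0,0,0,-0.2,0,1],[0,0,0,0,-0.3,0,1],[0,0,0,0,-0.4,0,1],[0,0,0,0,-0.5,0,1],[0,0,0,0,-0.5,0,1]]}}

```text
time_s: 5.95
tcp_pos: [0.5502, 0.0308, 0.0675]
ee_rot: [[-0.951, -0.308, -0.0], [-0.308, 0.951, 0.0], [0.0, 0.0, -1.0]]
wrist_force: [-1.2, 1.1, 0.2]
gripper_width: 0.007
gripper_force: 0.3
```

{"api": "arm_command", "payload": {"deltas": [[0,0,0,0,-0.05,0,1],[0,0,0,0,-0.1,0,1],[0,0,0,0,-0.1,0,1]]}}

```text
time_s: 6.2
tcp_pos: [0.5505, 0.0299, 0.0675]
ee_rot: [[-0.951, -0.308, -0.0], [-0.308, 0.951, 0.0], [0.0, 0.0, -1.0]]
wrist_force: [0.5, 1.5, -0.2]
gripper_width: 0.009
gripper_force: 0.5
```

```bash
python3 - <<'E'
from h import *
s=sense(); print(s["time_s"],s["tcp_pos"],s["wrist_force"])
n=np.array([.5605,-.001]);print((s["tcp_pos"][:2]-n)@[-.3085,.951])
save("scene","s5.png",(280,220,400,310),6)
E
```

```text
6.2 [0.55051669 0.02988333 0.0675123 ] [ 0.49340261  1.53483665 -0.24785602]
0.032449896533906994
```

View pics/s5.png

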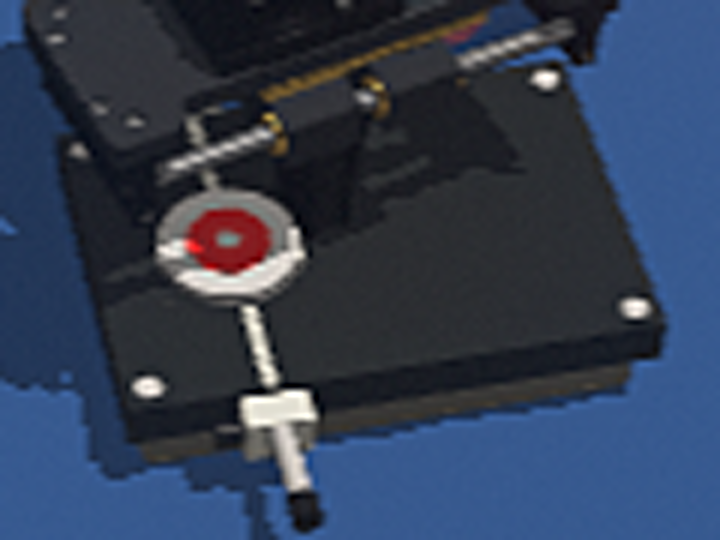

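{"api": "arm_command", "payload": {"deltas": [[0,0,0,0,0.3,0,1],[0,0,0,0,1.0,0,1],[0,0,0,0,1.5,-2,1],[0,0,0,0,2,-6,1],[0,0,0,0,3,-10,1],[0,0,0,0,4,-13.5,1],[0,0,0,0,4,-13.5,1],[0,0,0,0,4,-13.5,1]]}}

```text
time_s: 6.92
tcp_pos: [0.5391, 0.0693, 0.2053]
ee_rot: [[-0.951, -0.309, 0.006], [-0.309, 0.951, 0.002], [-0.006, 0.001, -1.0]]
wrist_force: [-0.5, -0.2, -0.9]
gripper_width: 0.004
gripper_force: 0.0
```

```bash
python3 - <<'E'
from h import *
s=sense(); print(s["time_s"],s["tcp_pos"],s["wrist_force"])
c,K=save("wrist","w6.png")
c2,_=save("scene","s6.png")
n=[.5605,-.001]
print("nest at .051/.039",proj("w6.png",[n+[.051],n+[.046]]),proj("s6.png",[n+[.051]]))
k=proj("w6.png",[n+[.051]])[0].astype(int); x,y=np.clip(k-[80,70],0,None)
a=cv2.resize(c["pixels"][y:y+140,x:x+160],(480,420),interpolation=cv2.INTER_CUBIC)
b=cv2.resize(c2["pixels"][225:295,290:343],(318,420),interpolation=cv2.INTER_CUBIC)
cv2.imwrite("pics/m6.png",np.hstack([a,b])); print(x,y)
for N,o in(("w6.png",c),("s6.png",c2)):
    im=o["pixels"].astype(int); m=((im[...,2]>120)&(im[...,1]<70)&(im[...,0]<70)).astype(np.uint8)
    cs,_=cv2.findContours(m,0,1)
    for q in cs:
        if cv2.contourArea(q)>60: e=cv2.fitEllipse(q); print(N,e,ray(N,*e[0],.051))
E
```

```text
6.9167 [0.53910527 0.06925858 0.20528271] [-0.45107347 -0.16708082 -0.89705965]
nest at .051/.039 [[229.12749012 226.79641942]
 [230.48287779 225.49216444]] [[317.35050994 259.7243695 ]]
149 156
s6.png ((117.91917419433594, 400.2430114746094), (14.253745079040527, 34.068092346191406), 69.7398681640625) [ 0.82982989 -0.39205682  0.051     ]
s6.png ((317.6577453613281, 259.50897216796875), (9.390993118286133, 11.92545223236084), 90.45328521728516) [ 5.59998077e-01 -2.67381502e-04  5.10000000e-02]
s6.png ((350.426025390625, 216.2977294921875), (8.00308609008789, 11.113884925842285), 94.05653381347656) [0.44297246 0.09292193 0.051     ]
```

View pics/m6.png

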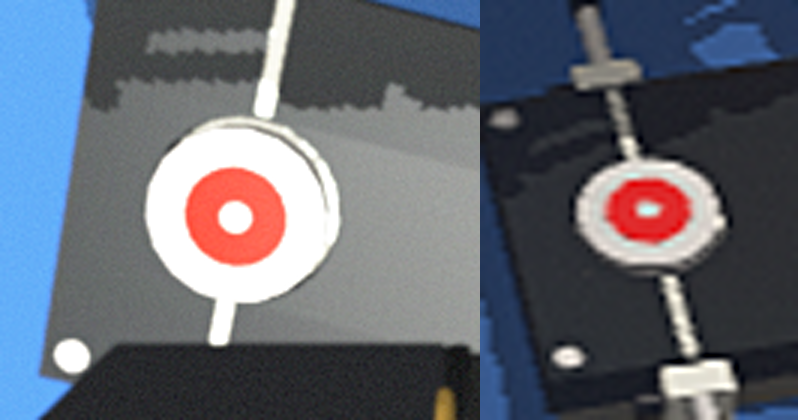

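The scene's red centre is at (317.7,259.5), against (317.4,259.7) predicted for a disc that is home. The wrist view shows it centred in the nest with a thin gap at upper right. I'll triangulate its height before going on.

```bash
python3 - <<'E'
from h import *
def P(N):
    d=np.load("pics/"+N+".npz"); return d["K"]@np.c_[cv2.Rodrigues(d["r"])[0],d["t"].reshape(3,1)]
def red(N,near):
    im=cv2.imread("pics/"+N).astype(int); m=((im[...,2]>130)&(im[...,2]-im[...,1]>70)&(im[...,2]-im[...,0]>70)).astype(np.uint8)
    cs,_=cv2.findContours(m,0,1); es=[cv2.fitEllipse(c) for c in cs if len(c)>=5 and cv2.contourArea(c)>40]
    return min(es,key=lambda e:np.hypot(e[0][0]-near[0],e[0][1]-near[1]))
for a,pa,b,pb in (("scene1.png",(353,245),"w1.png",(257,222)),("s6.png",(318,260),"w6.png",(228,228))):
    ea,eb=red(a,pa),red(b,pb)
    X=cv2.triangulatePoints(P(a),P(b),np.array(ea[0]).reshape(2,1),np.array(eb[0]).reshape(2,1)); X=X[:3,0]/X[3]
    d=np.load("pics/"+b+".npz");R=cv2.Rodrigues(d["r"])[0]
    f=d["K"][0,0]; dep=f/np.array(eb[1]); print(ea,eb,X, "cam",-R.T@d["t"].ravel(), "f",f)
E
```

```text
((353.1482238769531, 244.46798706054688), (9.472982406616211, 13.055012702941895), 92.65047454833984) ((256.2476501464844, 221.58363342285156), (29.428796768188477, 30.81514549255371), 117.70636749267578) [0.53616266 0.07943063 0.05983173] cam [0.45537881 0.10989907 0.38432697] f 361.6052792113307
((317.5548095703125, 259.63226318359375), (9.907966613769531, 13.29050064086914), 92.4530258178711) ((227.0469512939453, 227.7382049560547), (31.310556411743164, 33.36147689819336), 124.79777526855469) [ 0.56161246 -0.0011781   0.05267021] cam [0.47293285 0.0476898  0.34860374] f 361.6052792113307
```

The disc's top fell 7.1 mm from where it started and is centred on the nest, so it is home. Next is the key.

{"api": "arm_command", "payload": {"deltas": [[0,0,0,-0.2,3.5,0,1],[0,0,0,-0.4,7.2,0,1],[0,0,0,-0.6,11,0,1],[0,0,0,-0.8,15,0,1],[0,0,0,-1,19,0,1],[0,0,0,-1.1,23,0,1],[0,0,0,-1.2,27.3,0,1],[0,0,0,-1.2,27.3,0,1]]}}

```text
time_s: 7.68
tcp_pos: [0.4639, 0.3364, 0.2003]
ee_rot: [[-0.95, -0.313, -0.001], [-0.313, 0.95, -0.001], [0.002, -0.001, -1.0]]
wrist_force: [0.6, -0.5, -0.4]
gripper_width: 0.006
gripper_force: 0.0
```

{"api": "arm_command", "payload": {"deltas": [[0,0,0,0,0,0,1],[0,0,0,0,0,0,1]]}}

```text
time_s: 7.85
tcp_pos: [0.465, 0.3308, 0.2007]
ee_rot: [[-0.951, -0.308, -0.003], [-0.308, 0.951, -0.003], [0.003, -0.002, -1.0]]
wrist_force: [0.1, -0.0, -0.0]
gripper_width: 0.004
gripper_force: 0.0
```

```bash
python3 - <<'E'
from h import *
s=sense(); print(s["time_s"],s["tcp_pos"],s["wrist_force"])
save("wrist","w7.png")
def P(N):
    d=np.load("pics/"+N+".npz"); return d["K"]@np.c_[cv2.Rodrigues(d["r"])[0],d["t"].reshape(3,1)]
def blue(N,near):
    im=cv2.imread("pics/"+N); h=cv2.cvtColor(im,cv2.COLOR_BGR2HSV)
    m=cv2.inRange(h,(92,190,150),(107,255,255)); cs,_=cv2.findContours(m,0,1)
    es=[(c,cv2.fitEllipse(c)) for c in cs if len(c)>=5 and cv2.contourArea(c)>20]
    return min(es,key=lambda e:np.hypot(e[1][0][0]-near[0],e[1][0][1]-near[1]))[1]
for N,p in (("scene1.png",(457,214)),("side1.png",(321,362)),("w1.png",(534,232)),("w7.png",(300,220))):
    e=blue(N,p); print(N,e,ray(N,*e[0],.051))
E
```

```text
7.85 [0.46497056 0.33078492 0.20066775] [ 0.14497905 -0.02125504 -0.00460559]
scene1.png ((456.59228515625, 212.7926025390625), (5.377988815307617, 7.502517223358154), 93.81913757324219) [0.46566257 0.33354405 0.051     ]
side1.png ((320.2535095214844, 361.1141662597656), (8.002827644348145, 8.156801223754883), 23.379629135131836) [0.46591755 0.33524267 0.051     ]
w1.png ((534.6370239257812, 231.63601684570312), (18.65614128112793, 21.881805419921875), 60.3472900390625) [0.46558117 0.33049535 0.051     ]
w7.png ((318.0760498046875, 231.96499633789062), (22.173044204711914, 23.50902557373047), 161.8760528564453) [0.46509288 0.33212939 0.051     ]
```

View pics/w7.png

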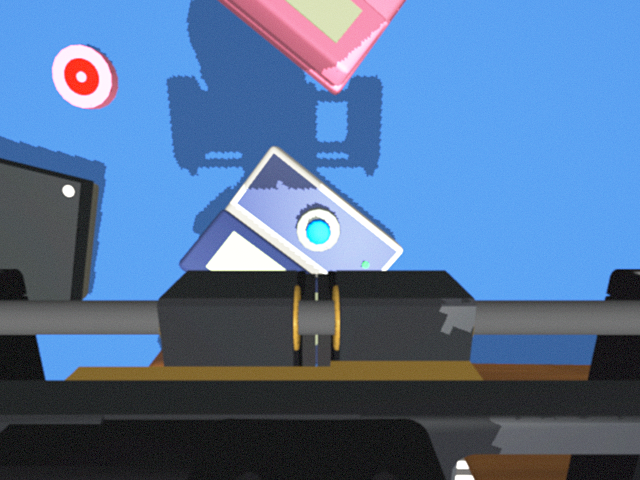

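The key is at (318,232) in the wrist view, which gives (0.465, 0.332), and the tip is almost right above it. Going down.

{"api": "arm_command", "payload": {"deltas": [[0,0,0,0,0.1,3.5,1],[0,0,0,0,0.1,7,1],[0,0,0,0,0.1,10,1],[0,0,0,0,0.1,12,1],[0,0,0,0,0.1,12.5,1],[0,0,0,0,0.1,12.5,1],[0,0,0,0,0.1,12.5,1]]}}

```text
time_s: 8.48
tcp_pos: [0.4663, 0.332, 0.0784]
ee_rot: [[-0.952, -0.307, 0.001], [-0.307, 0.952, 0.001], [-0.001, 0.0, -1.0]]
wrist_force: [-0.1, 0.8, 0.7]
gripper_width: 0.003
gripper_force: 0.0
```

{"api": "arm_command", "payload": {"deltas": [[0,0,0,0,0,0,1],[0,0,0,0,0,0,1]]}}

```text
time_s: 8.65
tcp_pos: [0.4662, 0.333, 0.0794]
ee_rot: [[-0.952, -0.308, 0.002], [-0.308, 0.952, 0.003], [-0.003, 0.002, -1.0]]
wrist_force: [-0.7, 0.2, 0.3]
gripper_width: 0.007
gripper_force: 0.0
```

{"api": "arm_command", "payload": {"deltas": [[0,0,0,0,0,0.4,1],[0,0,0,0,0,0.8,1],[0,0,0,0,0,1.0,1],[0,0,0,0,0,1.1,1],[0,0,0,0,0,1.2,1],[0,0,0,0,0,1.2,1]]}}

```text
time_s: 9.15
tcp_pos: [0.4656, 0.3327, 0.0659]
ee_rot: [[-0.951, -0.308, 0.001], [-0.308, 0.951, 0.001], [-0.001, 0.0, -1.0]]
wrist_force: [-0.7, 0.1, 3.0]
gripper_width: 0.003
gripper_force: 1.8
```

{"api": "arm_command", "payload": {"deltas": [[0,0,0,0,0,0.05,1],[0,0,0,0,0,0.1,1],[0,0,0,0,0,0.15,1],[0,0,0,0,0,0.15,1]]}}

```text
time_s: 9.48
tcp_pos: [0.4656, 0.3327, 0.0653]
ee_rot: [[-0.951, -0.308, 0.001], [-0.308, 0.951, 0.001], [-0.001, 0.0, -1.0]]
wrist_force: [-2.4, -0.4, 9.0]
gripper_width: 0.003
gripper_force: 4.4
```

9 N at 0.0653 is well above the spring's 4 N, so the key is on its stop. I'll add a touch more, then release.

{"api": "arm_command", "payload": {"deltas": [[0,0,0,0,0,0.05,1],[0,0,0,0,0,0.08,1],[0,0,0,0,0,0.08,1]]}}

```text
time_s: 9.73
tcp_pos: [0.4657, 0.3328, 0.0653]
ee_rot: [[-0.951, -0.309, 0.001], [-0.309, 0.951, 0.001], [-0.001, 0.0, -1.0]]
wrist_force: [-3.4, -0.6, 12.4]
gripper_width: 0.005
gripper_force: 6.3
```

{"api": "arm_command", "payload": {"deltas": [[0,0,0,0,0,-0.4,1],[0,0,0,0,0,-1,1],[0,0,0,0,0,-3,1],[0,0,0,0,0,-6,1],[0,0,0,0,0,-9.5,1],[0,0,0,0,0,-12,1],[0,0,0,0,0,-12,1],[0,0,0,0,0,-12,1]]}}

```text
time_s: 10.4
tcp_pos: [0.4653, 0.3325, 0.1844]
ee_rot: [[-0.952, -0.307, 0.001], [-0.307, 0.952, 0.002], [-0.002, 0.002, -1.0]]
wrist_force: [-0.5, 0.6, -0.6]
gripper_width: 0.006
gripper_force: 0.0
```

```bash
python3 - <<'E'
from h import *
s=sense(); print(s["time_s"],s["tcp_pos"],s["wrist_force"])
save("scene","s8.png")
E
```

```text
10.4 [0.46531143 0.33246351 0.18438916] [-0.50800539  0.57810387 -0.62834658]
```

View pics/s8.png

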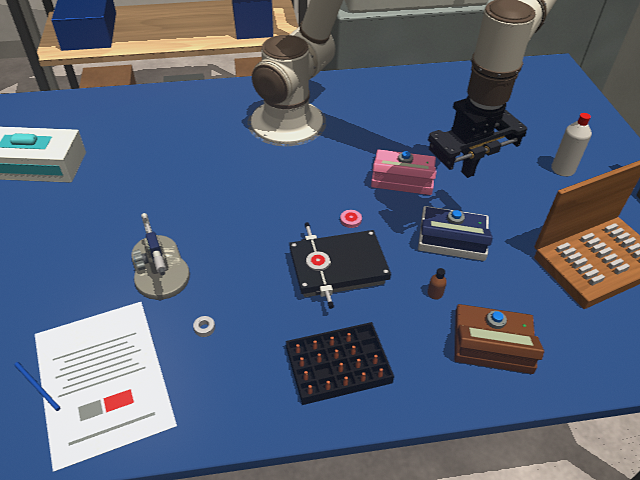

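The disc is seated in the nest at (318,260), the key is back up at (457,214), and the other things have not moved.

```bash
python3 -c "
from station import finish_job; print(finish_job())"
```

```text
the job is handed in; nothing more can be done
None
```

The disc lies home in the nest (its top dropped 7.1 mm, as it should), then the blue key was pressed to its stop and let go; nothing else moved, and the job is handed in at about 10.5 s.

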